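# Lay out a desk lamp's parts on their kit silhouettes

## Task

Lay out the four parts of the dismantled desk lamp for reassembly: put the long strut, the short strut, the lamp shade and the round clamp knob each on the white plate whose black silhouette has its shape and size, centred on the silhouette, the struts lined up with theirs. All four lie flat or stand upright as they do now, the shade still mouth down. Do not knock over the glass jar.

Things in the scene. Friction and masses are not known exactly. Their poses are not given: they have to be found in the camera images.
- long_strut: long yellow lamp strut lying flat, 112 (x) x 20 (y) x 18 (z) mm with rounded ends, about 0.1 kg. Origin: centre of the underside; x runs along it, z up; both ends are alike.
- short_strut: short yellow lamp strut lying flat, 70 (x) x 20 (y) x 18 (z) mm with rounded ends, about 0.06 kg. Origin: centre of the underside; x runs along it, z up; both ends are alike.
- shade: white lamp shade standing mouth down, 68 mm high: a flared cone, 72 mm across at the bottom, narrowing up to a straight neck 36 mm across from 45 to 68 mm above the table, which is the place to grip it. About 0.15 kg. Origin: centre of the underside, on its axis; z up.
- knob: round black clamp knob, a short cylinder 40 mm across and 24 mm high with a steel centre, about 0.05 kg. Origin: centre of the underside; z up along its axis.
- pad_long: white plate fixed to the table, 130 (its x) x 80 (its y) x 4 mm, with a flat black silhouette centred on it: a bar with round ends, 116 mm long along x and 24 mm wide, for the long strut. Origin: centre of the underside; the surface is 4 mm above it. The plate may lie turned by up to 20 degrees.
- pad_short: white plate fixed to the table, 130 (its x) x 80 (its y) x 4 mm, with a flat black silhouette centred on it: a bar with round ends, 74 mm long along x and 24 mm wide, for the short strut. Origin: centre of the underside; the surface is 4 mm above it. The plate may lie turned by up to 20 degrees.
- pad_shade: white plate fixed to the table, 130 (its x) x 80 (its y) x 4 mm, with a flat black silhouette centred on it: a large disc, 76 mm across, for the mouth of the lamp shade. Origin: centre of the underside; the surface is 4 mm above it. The plate may lie turned by up to 20 degrees.
- pad_knob: white plate fixed to the table, 130 (its x) x 80 (its y) x 4 mm, with a flat black silhouette centred on it: a small disc, 44 mm across, for the clamp knob. Origin: centre of the underside; the surface is 4 mm above it. The plate may lie turned by up to 20 degrees.
- jar: glass jar with a steel lid, 50 mm across and 60 mm high, standing among the things; to be left standing. Origin: centre of the underside. A 24 mm high roll of tape and thin tools, up to 16 mm high, also lie about.
Not all that is in view belongs to the job. What is shaped like the long_strut but green or purple is not meant.

How it is judged:
By the outcome, as a careful person would: the job done as asked, in the order asked, and still so for the second after the job is handed in, with the robot touching nothing.
It also fails if it takes over 109 s, if anything falls off the work surface, if the arm or the gripper's body presses on something with over 40 N, if the wrist force passes 120 N, or if a joint passes its speed limit or range.

## Robot

A 7-joint arm with a two-finger parallel gripper is mounted at the origin on the work surface. World frame = base frame: x ahead of the robot, y to its left, z up, the work surface at z = 0. Lengths are in m, angles in rad, forces in N, time in s.
With the tool pointing down it reaches from about 0.4 to 0.85 m from the base axis. Payload 4.5 kg.
Tool frame: the origin (TCP) lies on the centre line of the jaws, within the pads' length; the fingertips stand 11 mm ahead of it and the grasp point (between the pads) lies 8 mm behind it; z points along the fingers, y is the direction in which the jaws open and shut (so a half turn about z gives the same grasp; the last joint's range is limited). The gripper opens to 88 mm and grips with 3 to 60 N. Pads are 18 mm wide; open, the fingers measure 123 mm over their backs; the gripper's body (75 mm by 187 mm) begins 45 mm behind the grasp point.
Start: joints at [1.277, 0.689, -0.195, 1.565, 0.157, 0.902, -0.215], TCP at [0.201, -0.592, 0.25] pointing down, gripper open.
Joint ranges: [-3.01, 3.01], [-0.46, 2.08], [-1.47, 1.51], [0.13, 2.56], [-1, 4.14], [0.04, 2.09], [-2.66, 2.66]. Speed limits (rad/s): [2.57, 2.57, 3.14, 3.14, 3.14, 3.14, 3.14].

## Interface

Orientations are given as a unit quaternion [x, y, z, w].
In Python, from plant import r, snapshot gives the robot as it stands.
- The arm moves only by the tool drive_tool, never from a script. Its argument "commands" is a list of rows, each an object of numbers: "wx", "wy", "wz": the turn, a rotation vector about the tool's x, y, z in rad; "dx", "dy", "dz": the shift along the tool's x, y, z in m; "claw": the opening, from 0 (shut) to 1 (fully open). A call has 1 to 12 rows; each row shifts and turns the commanded pose from where the row before left it, along the tool's axes as they then stand; what a row does not reach is not made up. A row lasts 1/10 s, in which the tool goes at most 50 mm and 8.59 degrees, less where a joint would pass 70% of its speed; a pose out of reach is approached as far as the arm can. A call is refused whole if a number of a shift passes 0.05 or a number of a turn 0.15, either way. A call with a gripper value outside its range is refused whole. The fingers move at their own pace and stop on an object; "grip_force" is the grip in N (left out, the last holds). Time passes only in rows, so rows that do not move let the fingers close. It gives the time, the measured TCP pose, the force and the opening at its end, in the units of the state.
- r.get_state(): the state, without advancing time (a new reading comes with each control period).
- snapshot(name): name is "side" or "top"; returns a dict with "color" (420x560x3 uint8, red, green, blue), "fx", "fy", "cx", "cy" (pixels), "world_to_cam" (4x4, takes a point from world to camera coordinates). Camera axes: x right, y up, looking along -z (the intrinsics and any distortion apply to the point x, -y, -z); pixel columns grow to the right and rows downward; lengths in m; the calibration is good to about 2 mm. A picture is of the moment at which its call begins. There is no depth.
- r.finish_job(): hands the job in, once; it reports no verdict.
The state is a dict: "clock": time; "q": joint angles; "qd": joint speeds; "joint_torque": joint torques, N m; "tool_pos": TCP position; "eef_rot": TCP orientation; "contact_force": force on the tool from outside, world axes, zero at the start; "moment": the same for the moment, N m; "opening": opening from 0.0 (shut) to 1.0 (fully open).
Only numpy, scipy, OpenCV 4.12 (cv2) and the standard library are available. Lean on these libraries where they do the work, as an engineer would, in place of code of your own. Each camera call takes 0.05 s, during which the arm holds its last target. There are 200 camera calls.

## Working session

There is one attempt and no reset: what is moved stays moved. The work goes in short steps, Python scripts to look and compute and a tool call to move; the robot and the scene stay as the last step left them, time stands still between calls to the robot, and variables do not carry over. Pictures are saved under pics/ and viewed, on a budget of 14 in all, crops included, one or two more only if the job needs it, and the job is handed in when it is done.

Besides the shell and the picture viewer there is one more tool, called after "Emit:" by a JSON object that holds its "name" and its "arguments", one argument or row to a line. drive_tool: Moves the arm, as the interface text tells. Its arguments: {"type":"object","properties":{"commands":{"type":"array","items":{"type":"object","properties":{"wx":{"type":"number"},"wy":{"type":"number"},"wz":{"type":"number"},"dx":{"type":"number"},"dy":{"type":"number"},"dz":{"type":"number"},"claw":{"type":"number"}}}},"grip_force":{"type":"number"}},"required":["commands"]}

```bash
ls; mkdir -p pics
python3 - <<'E'
from plant import r, snapshot
import cv2,numpy as np
for n in("top","side"):
    s=snapshot(n); cv2.imwrite(f"pics/{n}0.png",cv2.resize(s["color"][:,:,::-1],(800,600),interpolation=cv2.INTER_CUBIC)); cv2.imwrite(f"{n}0raw.png",s["color"][:,:,::-1])
    print(n,[s[k] for k in("fx","fy","cx","cy")],s.keys()); print(np.round(s["world_to_cam"],4).tolist())
print(r.get_state())
E
```

```text
pics
top [530.5659454639912, 530.5659454639912, 273.400452309131, 204.67032455627572] dict_keys(['color', 'fx', 'fy', 'cx', 'cy', 'world_to_cam'])
[[-0.0079, -0.9999, -0.0068, 0.0138], [0.9872, -0.0089, 0.1591, -0.4972], [-0.1592, -0.0055, 0.9872, -1.3193], [0.0, 0.0, 0.0, 1.0]]
side [505.1977560267175, 505.1977560267175, 281.07181313564774, 206.3137683529438] dict_keys(['color', 'fx', 'fy', 'cx', 'cy', 'world_to_cam'])
[[-0.9936, -0.1126, 0.01, 0.4921], [0.0673, -0.5188, 0.8522, -0.0749], [-0.0908, 0.8474, 0.5231, -1.342], [0.0, 0.0, 0.0, 1.0]]
{'clock': 0.1, 'q': array([ 1.27683985,  0.68989896, -0.19455464,  1.5661842 ,  0.15732172,
        0.90253346, -0.21509131]), 'qd': array([-1.16453340e-03,  8.48746497e-05,  5.24445990e-04, -1.90442829e-03,
       -5.82469414e-04, -9.96328033e-04,  8.24872831e-04]), 'joint_torque': array([-3.95496478e-03, -5.28495240e+01, -1.27164211e+00, -1.53835469e+01,
       -5.25609974e-02,  1.99490954e-03,  5.04932211e-05]), 'tool_pos': array([ 0.2010006 , -0.59123551,  0.24900671]), 'eef_rot': array([ 9.86592009e-01,  1.63203998e-01, -1.89984451e-04, -7.91798753e-04]), 'contact_force': array([-0.41279706, -0.12878426, -0.17403633]), 'moment': array([-0.07925844, -0.0042656 ,  0.02555199]), 'opening': 0.9993252961248276}
```

View pics/top0.png

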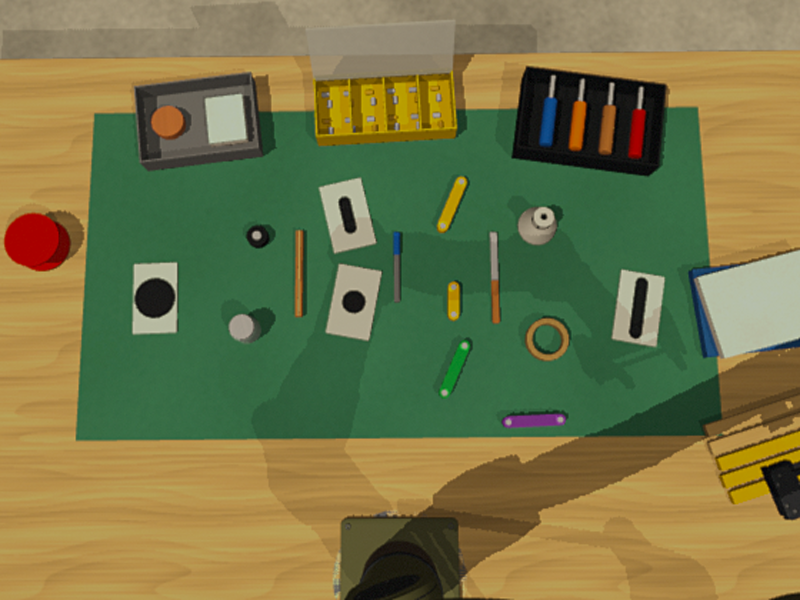

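View pics/side0.png

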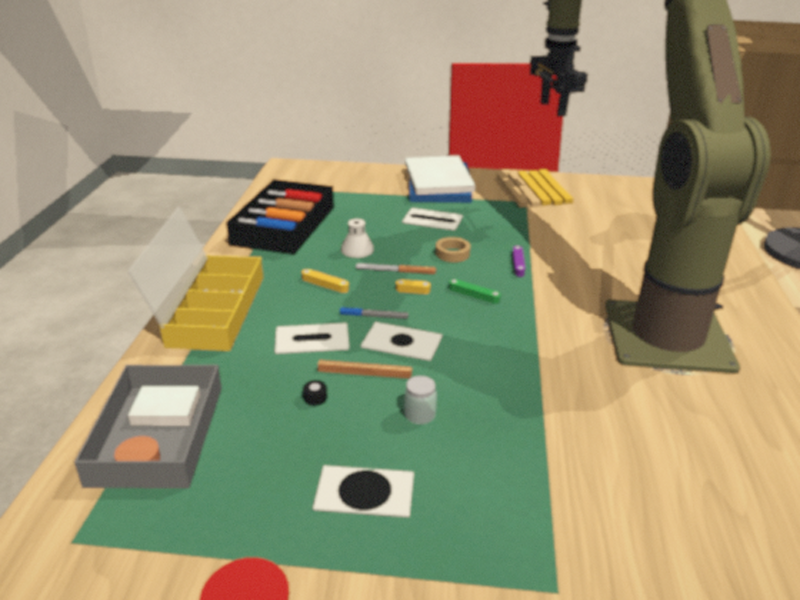

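Top view (800x600 pixels): the yellow long strut is at (452,204) and the short strut at (454,300). The green (456,368) and purple (535,420) bars are lookalikes and not meant. The shade is at (538,225), the knob at (258,236) and the jar at (245,327). Plates: shade (155,298), short (347,214), knob (353,302), long (639,308). The side view shows the same layout.

```bash
cat > h.py <<'E'
import cv2,numpy as np
from plant import r, snapshot
def ray(s,p):
    T=s["world_to_cam"];R=T[:3,:3];d=np.array([(p[0]-s["cx"])/s["fx"],-(p[1]-s["cy"])/s["fy"],-1.])
    return -R.T@T[:3,3],R.T@d
def plane(s,p,z):
    c,d=ray(s,p);return (c+d*(z-c[2])/d[2])[:2]
def tri(a,p,b,q):
    c1,d1=ray(a,p);c2,d2=ray(b,q)
    t=np.linalg.lstsq(np.c_[d1,-d2],c2-c1,rcond=None)[0]
    A,B=c1+d1*t[0],c2+d2*t[1];return (A+B)/2,np.linalg.norm(A-B)
def proj(s,X):
    c=s["world_to_cam"]@np.r_[X,1];return np.array([s["cx"]+s["fx"]*c[0]/-c[2],s["cy"]-s["fy"]*c[1]/-c[2]])
K=4
MASK={"yellow":lambda h,S,v:(abs(h-24.)<7)&(S>150)&(v>90),
 "black":lambda h,S,v:(v<45),
 "white":lambda h,S,v:(S<75)&(v>100),
 "steel":lambda h,S,v:(S<75)&(v>95)}
def blob(s,col,p,rad=30,fill=True):
    """contour (raw px) of the blob of that colour nearest p (raw px)"""
    x0,y0=int(p[0]-rad),int(p[1]-rad);im=s["color"][max(y0,0):y0+2*rad,max(x0,0):x0+2*rad];x0=max(x0,0);y0=max(y0,0)
    im=cv2.resize(im,None,fx=K,fy=K,interpolation=cv2.INTER_CUBIC)
    h,S,v=cv2.split(cv2.cvtColor(im,cv2.COLOR_RGB2HSV).astype(float))
    m=MASK[col](h,S,v).astype(np.uint8)
    cs=[c for c in cv2.findContours(m,cv2.RETR_EXTERNAL,cv2.CHAIN_APPROX_NONE)[0] if cv2.contourArea(c)>15*K]
    if not cs:return None
    q=(np.array(p)-[x0,y0]+.5)*K
    c=max(cs,key=lambda c:cv2.pointPolygonTest(c,(float(q[0]),float(q[1])),True)+.02*cv2.contourArea(c)**.5)
    return (c[:,0,:]+.5)/K-.5+[x0,y0]
def cen(c):
    m=cv2.moments((c*64).astype(np.float32)[:,None]);return np.array([m["m10"],m["m01"]])/m["m00"]/64
def world(s,c,z):
    """centroid, long side, short side, axis angle of contour cast on plane z"""
    W=np.array([plane(s,p,z) for p in c]);R=cv2.minAreaRect((W*1000).astype(np.float32))
    m=cv2.moments((W*1000).astype(np.float32)[:,None]);ce=np.array([m["m10"],m["m01"]])/m["m00"]
    ang=.5*np.degrees(np.arctan2(2*m["mu11"],m["mu20"]-m["mu02"]))
    return np.round(ce,1),np.round(sorted(R[1]),1),round(ang,1)
E
cat > m.py <<'E'
from h import *
t,s=snapshot("top"),snapshot("side")
f=.7
L={"long":("yellow",(452,204),(325,280),9),"short":("yellow",(454,300),(413,287),9),"knob":("black",(258,236),(315,393),12),
"shade_all":("steel",(535,228),(357,240),30),"jar":("steel",(245,327),(420,385),55),
"p_long":("black",(639,308),(433,217),4),"p_short":("black",(347,214),(312,337),4),"p_shade":("black",(155,298),(365,490),4),"p_knob":("black",(353,302),(402,340),4)}
vis={"t":t["color"].copy(),"s":s["color"].copy()}
tiles=[]
for n,(col,p,q,z) in L.items():
    a=blob(t,col,np.array(p)*f,rad=36);b=blob(s,col,np.array(q)*f,rad=45)
    X,g=tri(t,cen(a),s,cen(b))
    print(n,"tri",np.round(X*1000,1),"gap",round(g*1000,1),"top",*world(t,a,z/1000),"side",*world(s,b,z/1000))
    row=[]
    for im,c in((t["color"],a),(s["color"],b)):
        ce=cen(c).astype(int);x,y=np.clip(ce-25,0,[509,369]);k=cv2.resize(im[y:y+50,x:x+50],(200,200),interpolation=cv2.INTER_CUBIC).copy()
        cv2.polylines(k,[((c-[x,y]+.5)*4).astype(np.int32)],True,(255,0,255),1);row.append(k)
    tiles.append(np.hstack(row))
tiles=[cv2.resize(x,(266,133)) for x in tiles]
cv2.imwrite("pics/m0.png",np.vstack([np.hstack(tiles[i:i+3]) for i in(0,3,6)])[:,:,::-1])
E
python3 m.py
```

```text
long tri [ 668.2 -105.1    6. ] gap 2.5 top [ 669. -105.] [ 23.  117.5] -23.2 side [ 666.6 -100.4] [ 41.4 119. ] -28.6
short tri [ 486.  -104.4    5.2] gap 1.7 top [ 486.4 -104.1] [21.6 72.8] -1.5 side [484.7 -98.3] [45.7 68.1] -6.3
knob tri [611.1 257.1   2.5] gap 2.0 top [609.9 255.4] [38.5 43.3] 45.4 side [607.1 268.2] [34.9 49.1] -28.5
shade_all tri [ 624.1 -259.5   23.8] gap 2.7 top [ 621.3 -258.3] [70.  71.7] -40.5 side [ 624.5 -254.4] [ 74.5 206.4] -79.7
jar tri [437.5 278.3  35.8] gap 0.5 top [435.1 274.4] [46.  50.6] 10.0 side [437.2 297.6] [ 86.1 187. ] -68.9Traceback (most recent call last):
  File "m.py", line 11, in <module>
    X,g=tri(t,cen(a),s,cen(b))
                       ~~~^^^
  File "h.py", line 31, in cen
    m=cv2.moments((c*64).astype(np.float32)[:,None]);return np.array([m["m10"],m["m01"]])/m["m00"]/64
                   ~^~~
TypeError: unsupported operand type(s) for *: 'NoneType' and 'int'
```

```bash
sed -i 's/^ "black":.*/ "black":lambda h,S,v:(v<45),\n "ink":lambda h,S,v:(v<95),/' h.py; sed -i '/"p_/s/"black"/"ink"/g' m.py; python3 m.py
```

```text
long tri [ 668.2 -105.1    6. ] gap 2.4 top [ 669. -105.] [ 23.  117.6] -23.2 side [ 666.7 -100.5] [ 41. 117.] -28.6
short tri [ 486.  -104.4    5.3] gap 1.7 top [ 486.4 -104.1] [21.6 72.8] -1.6 side [484.7 -98.4] [45.8 67.9] -6.8
knob tri [610.9 257.    2.7] gap 2.2 top [609.9 255.4] [38.9 43.2] 45.8 side [606.9 268. ] [35.5 51.3] -77.3
shade_all tri [ 624.1 -259.5   23.9] gap 2.6 top [ 621.3 -258.3] [69.9 71.6] -40.5 side [ 624.4 -254.5] [ 74.5 206.4] -79.7
jar tri [437.6 278.3  35.7] gap 0.6 top [435.1 274.4] [46.2 50.2] 10.4 side [437.3 297.7] [ 85.5 186.7] -69.1
p_long tri [ 466.  -443.5    1.4] gap 10.4 top [ 471.3 -443. ] [ 23.4 113.7] -10.7 side [ 460.8 -436.6] [ 9.9 89.7] -10.7
p_short tri [651.1  90.5   2.1] gap 1.8 top [651.7  90.5] [22.6 71.5] 12.9 side [649.3  93.4] [15.2 65.5] 12.8
p_shade tri [497.8 446.3   1. ] gap 0.9 top [497.9 445.4] [72.5 73.8] -82.5 side [496.9 448.2] [69.8 70.3] 22.2
p_knob tri [487.2  78.8   1.8] gap 1.1 top [487.5  78.7] [41.2 41.4] 87.4 side [486.4  81.8] [34.9 36.9] 1.4
```

View pics/m0.png

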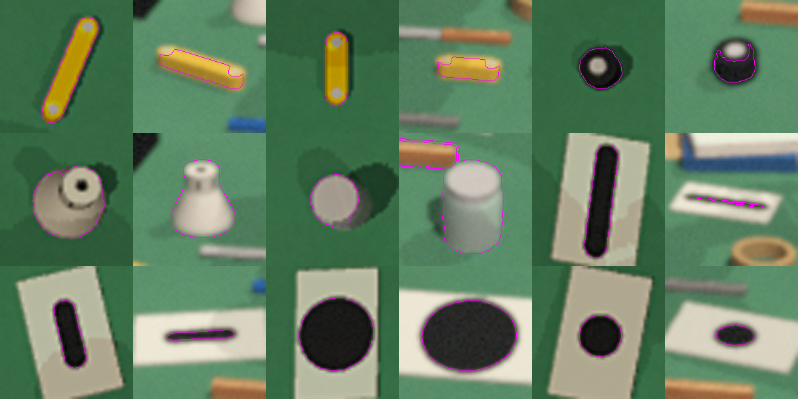

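The outlines fit: the struts, knob, jar, plates and silhouettes are all traced correctly. The triangulated heights come out 2–4 mm low, roughly the calibration tolerance. I still need the shade's neck hole, then the first plan.

```bash
cat > plan.py <<'E'
import sys,numpy as np
from plant import r
s=r.get_state();q=s["eef_rot"];p=np.array(s["tool_pos"])
yaw=np.degrees(2*np.arctan2(q[1],q[0]))
def go(x,y,z,a):
    d=(yaw-a+90)%180-90; A=np.radians(yaw-d); v=np.array([x,y,z])-p
    dx=v[0]*np.cos(A)+v[1]*np.sin(A); dy=v[0]*np.sin(A)-v[1]*np.cos(A)
    print("turn wz %.3f rad (do first); then dx %.4f dy %.4f dz %.4f"%(np.radians(d),dx,dy,-v[2]))
if __name__=="__main__":
    print("pos",p.round(4),"yaw",round(yaw,1),"tilt",q[2:].round(4),"q",s["q"].round(2),"F",np.round(s["contact_force"],1),"open",round(s["opening"],3),"t",s["clock"])
    if len(sys.argv)>1: go(*map(float,sys.argv[1:5]))
E
python3 - <<'E'
from h import *
t,s=snapshot("top"),snapshot("side")
MASK["hole"]=lambda h,S,v:v<90
MASK["neck"]=lambda h,S,v:(S<75)&(v>150)
a=blob(t,"hole",np.array((543.5,217))*.7,rad=8);b=blob(s,"hole",np.array((357,224))*.7,rad=4)
print(cv2.contourArea(a.astype(np.float32)),cen(a)/.7)
print("hole top@68",plane(t,cen(a),.068),"@0.066",plane(t,cen(a),.066))
if b is not None: print(cen(b)/.7,tri(t,cen(a),s,cen(b)))
E
python3 plan.py 0.669 -0.105 0.10 -23.2
```

```text
10.53125 [543.23247845 216.18782676]
hole top@68 [ 0.62785186 -0.26371127] @0.066 [ 0.62837996 -0.26411602]
pos [ 0.2012 -0.5916  0.2496] yaw 18.8 tilt [-0.     -0.0001] q [ 1.28  0.69 -0.19  1.57  0.16  0.9  -0.22] F [ 0.2 -0.6  0.5] open 1.0 t 0.4
turn wz 0.733 rad (do first); then dx 0.2382 dy -0.6316 dz 0.1496
```

Emit:
{"name": "drive_tool", "arguments": {
  "commands": [
    {"wz": 0.1466,"claw": 0.5},
    {"wz": 0.1466},
    {"wz": 0.1466},
    {"wz": 0.1466},
    {"wz": 0.1466},
    {"dx": 0.017,"dy": -0.045},
    {"dx": 0.017,"dy": -0.045},
    {"dx": 0.017,"dy": -0.045},
    {"dx": 0.017,"dy": -0.045},
    {"dx": 0.017,"dy": -0.045},
    {"dx": 0.017,"dy": -0.045},
    {"dx": 0.017,"dy": -0.045}
  ]
}}

```text
validation failed for argument at $.co...
```

```bash
python3 plan.py 0.669 -0.105 0.10 -23.2
```

```text
pos [ 0.2012 -0.5916  0.2496] yaw 18.8 tilt [-0.     -0.0001] q [ 1.28  0.69 -0.19  1.57  0.16  0.9  -0.22] F [ 0.2 -0.6  0.5] open 1.0 t 0.4
turn wz 0.733 rad (do first); then dx 0.2382 dy -0.6316 dz 0.1496
```

Emit:
{"name": "drive_tool", "arguments": {
  "commands": [
    {"dx": 0,"dy": 0,"dz": 0,"wx": 0,"wy": 0,"wz": 0.1466,"claw": 0.5},
    {"dx": 0,"dy": 0,"dz": 0,"wx": 0,"wy": 0,"wz": 0.1466,"claw": 0.5},
    {"dx": 0,"dy": 0,"dz": 0,"wx": 0,"wy": 0,"wz": 0.1466,"claw": 0.5},
    {"dx": 0,"dy": 0,"dz": 0,"wx": 0,"wy": 0,"wz": 0.1466,"claw": 0.5},
    {"dx": 0,"dy": 0,"dz": 0,"wx": 0,"wy": 0,"wz": 0.1466,"claw": 0.5},
    {"dx": 0.017,"dy": -0.045,"dz": 0,"wx": 0,"wy": 0,"wz": 0,"claw": 0.5},
    {"dx": 0.017,"dy": -0.045,"dz": 0,"wx": 0,"wy": 0,"wz": 0,"claw": 0.5},
    {"dx": 0.017,"dy": -0.045,"dz": 0,"wx": 0,"wy": 0,"wz": 0,"claw": 0.5},
    {"dx": 0.017,"dy": -0.045,"dz": 0,"wx": 0,"wy": 0,"wz": 0,"claw": 0.5},
    {"dx": 0.017,"dy": -0.045,"dz": 0,"wx": 0,"wy": 0,"wz": 0,"claw": 0.5},
    {"dx": 0.017,"dy": -0.045,"dz": 0,"wx": 0,"wy": 0,"wz": 0,"claw": 0.5},
    {"dx": 0.017,"dy": -0.045,"dz": 0,"wx": 0,"wy": 0,"wz": 0,"claw": 0.5}
  ],
  "grip_force": 20
}}

```text
clock: 1.6
tool_pos: [0.4361, -0.3476, 0.25]
eef_rot: [0.98, -0.201, 0.0, 0.0]
contact_force: [-0.4, -0.1, 0.5]
opening: 0.497
```

```bash
python3 plan.py 0.669 -0.105 0.10 -23.2
```

```text
pos [ 0.4361 -0.3476  0.25  ] yaw -23.2 tilt [0.0003 0.0001] q [ 0.56  0.6   0.06  1.78 -0.05  0.76 -1.34] F [-0.4 -0.1  0.5] open 0.497 t 1.6
turn wz -0.000 rad (do first); then dx 0.1185 dy -0.3148 dz 0.1500
```

Emit:
{"name": "drive_tool", "arguments": {
  "commands": [
    {"dx": 0.017,"dy": -0.045},
    {"dx": 0.017,"dy": -0.045},
    {"dx": 0.017,"dy": -0.045},
    {"dx": 0.017,"dy": -0.045},
    {"dx": 0.017,"dy": -0.045},
    {"dx": 0.017,"dy": -0.045},
    {"dx": 0.0165,"dy": -0.045},
    {"dz": 0.05},
    {"dz": 0.05},
    {"dz": 0.05},
    {"dz": 0.04},
    {"dz": 0.02}
  ],
  "grip_force": 20
}}

```text
validation failed for argument at $.co...
```

```bash
python3 plan.py 0.669 -0.105 0.014 -23.2
```

```text
pos [ 0.4361 -0.3476  0.25  ] yaw -23.2 tilt [0.0003 0.0001] q [ 0.56  0.6   0.06  1.78 -0.05  0.76 -1.34] F [-0.4 -0.1  0.5] open 0.497 t 1.6
turn wz -0.000 rad (do first); then dx 0.1185 dy -0.3148 dz 0.2360
```

All fields are required in every row.

Emit:
{"name": "drive_tool", "arguments": {
  "commands": [
    {"dx": 0.017,"dy": -0.045,"dz": 0,"wx": 0,"wy": 0,"wz": 0,"claw": 0.5},
    {"dx": 0.017,"dy": -0.045,"dz": 0,"wx": 0,"wy": 0,"wz": 0,"claw": 0.5},
    {"dx": 0.017,"dy": -0.045,"dz": 0,"wx": 0,"wy": 0,"wz": 0,"claw": 0.5},
    {"dx": 0.017,"dy": -0.045,"dz": 0,"wx": 0,"wy": 0,"wz": 0,"claw": 0.5},
    {"dx": 0.017,"dy": -0.045,"dz": 0,"wx": 0,"wy": 0,"wz": 0,"claw": 0.5},
    {"dx": 0.017,"dy": -0.045,"dz": 0,"wx": 0,"wy": 0,"wz": 0,"claw": 0.5},
    {"dx": 0.0165,"dy": -0.045,"dz": 0,"wx": 0,"wy": 0,"wz": 0,"claw": 0.5},
    {"dx": 0,"dy": 0,"dz": 0.05,"wx": 0,"wy": 0,"wz": 0,"claw": 0.5},
    {"dx": 0,"dy": 0,"dz": 0.05,"wx": 0,"wy": 0,"wz": 0,"claw": 0.5},
    {"dx": 0,"dy": 0,"dz": 0.05,"wx": 0,"wy": 0,"wz": 0,"claw": 0.5},
    {"dx": 0,"dy": 0,"dz": 0.04,"wx": 0,"wy": 0,"wz": 0,"claw": 0.5},
    {"dx": 0,"dy": 0,"dz": 0.02,"wx": 0,"wy": 0,"wz": 0,"claw": 0.5}
  ],
  "grip_force": 20
}}

```text
clock: 2.8
tool_pos: [0.6652, -0.1057, 0.0354]
eef_rot: [0.98, -0.201, -0.003, 0.0]
contact_force: [-1.0, -0.6, -0.7]
opening: 0.502
```

```bash
python3 plan.py 0.669 -0.105 0.014 -23.2
python3 - <<'E'
from h import *
a,b=snapshot("top"),snapshot("side")
def cr(s,X):
    p=proj(s,X).astype(int);return cv2.resize(s["color"][p[1]-35:p[1]+35,p[0]-35:p[0]+35],(400,400),interpolation=cv2.INTER_CUBIC)
X=np.array([.669,-.105,.02]);cv2.imwrite("pics/g1.png",np.hstack([cr(a,X),cr(b,X)])[:,:,::-1])
E
```

```text
pos [ 0.6652 -0.1057  0.0354] yaw -23.2 tilt [-0.0032  0.0001] q [ 0.06  1.03  0.07  1.53 -0.1   0.59 -1.8 ] F [-1.  -0.6 -0.7] open 0.502 t 2.8
turn wz 0.000 rad (do first); then dx 0.0032 dy -0.0021 dz 0.0214
```

View pics/g1.png

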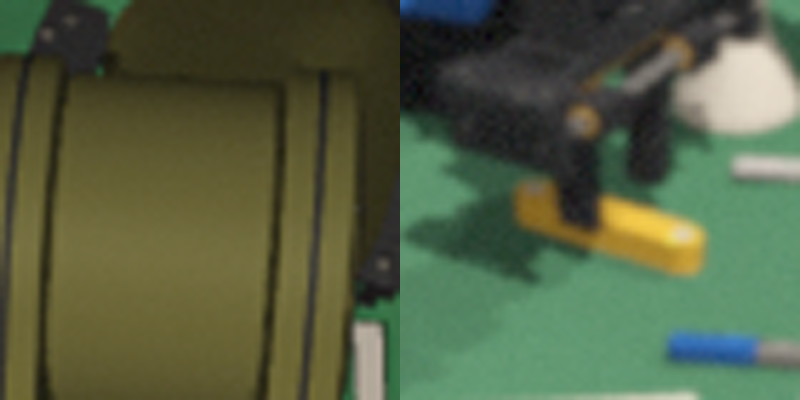

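Emit:
{"name": "drive_tool", "arguments": {
  "commands": [
    {"dx": 0,"dy": 0,"dz": 0,"wx": 0,"wy": 0,"wz": 0,"claw": 0.5},
    {"dx": 0.003,"dy": -0.002,"dz": 0,"wx": 0,"wy": 0,"wz": 0,"claw": 0.5},
    {"dx": 0,"dy": 0,"dz": 0.01,"wx": 0,"wy": 0,"wz": 0,"claw": 0.5},
    {"dx": 0,"dy": 0,"dz": 0.005,"wx": 0,"wy": 0,"wz": 0,"claw": 0.5},
    {"dx": 0,"dy": 0,"dz": 0,"wx": 0,"wy": 0,"wz": 0,"claw": 0.5}
  ],
  "grip_force": 20
}}

```text
clock: 3.4
tool_pos: [0.6707, -0.1055, 0.024]
eef_rot: [0.98, -0.201, -0.001, 0.0]
contact_force: [0.0, 0.3, -0.3]
opening: 0.497
```

```bash
python3 plan.py 0.669 -0.105 0.014 -23.2
```

```text
pos [ 0.6707 -0.1055  0.024 ] yaw -23.2 tilt [-0.0007  0.    ] q [ 0.06  1.05  0.07  1.51 -0.1   0.58 -1.8 ] F [ 0.   0.3 -0.3] open 0.497 t 3.4
turn wz -0.000 rad (do first); then dx -0.0018 dy 0.0002 dz 0.0100
```

Emit:
{"name": "drive_tool", "arguments": {
  "commands": [
    {"dx": -0.002,"dy": 0,"dz": 0.005,"wx": 0,"wy": 0,"wz": 0,"claw": 0.5},
    {"dx": 0,"dy": 0,"dz": 0.005,"wx": 0,"wy": 0,"wz": 0,"claw": 0.5},
    {"dx": 0,"dy": 0,"dz": 0,"wx": 0,"wy": 0,"wz": 0,"claw": 0.0},
    {"dx": 0,"dy": 0,"dz": 0,"wx": 0,"wy": 0,"wz": 0,"claw": 0.0},
    {"dx": 0,"dy": 0,"dz": 0,"wx": 0,"wy": 0,"wz": 0,"claw": 0.0},
    {"dx": 0,"dy": 0,"dz": 0,"wx": 0,"wy": 0,"wz": 0,"claw": 0.0},
    {"dx": 0,"dy": 0,"dz": 0,"wx": 0,"wy": 0,"wz": 0,"claw": 0.0}
  ],
  "grip_force": 20
}}

```text
clock: 4.1
tool_pos: [0.6698, -0.105, 0.0149]
eef_rot: [0.98, -0.201, 0.0, 0.0]
contact_force: [0.5, 0.3, -0.3]
opening: 0.224
```

```bash
python3 plan.py 0.471 -0.443 0.10 -10.7
```

```text
pos [ 0.6698 -0.105   0.0149] yaw -23.2 tilt [0.0003 0.    ] q [ 0.06  1.06  0.06  1.52 -0.1   0.56 -1.8 ] F [ 0.5  0.3 -0.3] open 0.224 t 4.1
turn wz -0.218 rad (do first); then dx -0.1326 dy 0.3691 dz -0.0851
```

Emit:
{"name": "drive_tool", "arguments": {
  "commands": [
    {"dx": 0,"dy": 0,"dz": -0.04,"wx": 0,"wy": 0,"wz": 0,"claw": 0.0},
    {"dx": 0,"dy": 0,"dz": -0.04,"wx": 0,"wy": 0,"wz": -0.109,"claw": 0.0},
    {"dx": 0,"dy": 0,"dz": -0.04,"wx": 0,"wy": 0,"wz": -0.109,"claw": 0.0},
    {"dx": -0.0166,"dy": 0.046,"dz": 0,"wx": 0,"wy": 0,"wz": 0,"claw": 0.0},
    {"dx": -0.0166,"dy": 0.046,"dz": 0,"wx": 0,"wy": 0,"wz": 0,"claw": 0.0},
    {"dx": -0.0166,"dy": 0.046,"dz": 0,"wx": 0,"wy": 0,"wz": 0,"claw": 0.0},
    {"dx": -0.0166,"dy": 0.046,"dz": 0,"wx": 0,"wy": 0,"wz": 0,"claw": 0.0},
    {"dx": -0.0166,"dy": 0.046,"dz": 0,"wx": 0,"wy": 0,"wz": 0,"claw": 0.0},
    {"dx": -0.0166,"dy": 0.046,"dz": 0,"wx": 0,"wy": 0,"wz": 0,"claw": 0.0},
    {"dx": -0.0166,"dy": 0.046,"dz": 0,"wx": 0,"wy": 0,"wz": 0,"claw": 0.0},
    {"dx": -0.0166,"dy": 0.046,"dz": 0,"wx": 0,"wy": 0,"wz": 0,"claw": 0.0},
    {"dx": 0,"dy": 0,"dz": 0,"wx": 0,"wy": 0,"wz": 0,"claw": 0.0}
  ],
  "grip_force": 20
}}

```text
clock: 5.3
tool_pos: [0.4625, -0.4517, 0.1348]
eef_rot: [0.995, -0.1, -0.002, 0.004]
contact_force: [-0.2, -0.9, -1.5]
opening: 0.223
```

```bash
python3 plan.py 0.471 -0.443 0.019 -10.7
```

```text
pos [ 0.4625 -0.4517  0.1348] yaw -11.5 tilt [-0.0023  0.004 ] q [ 0.72  0.86 -0.05  1.6   0.07  0.69 -1.14] F [-0.2 -0.9 -1.5] open 0.223 t 5.3
turn wz -0.014 rad (do first); then dx 0.0067 dy -0.0102 dz 0.1158
```

Emit:
{"name": "drive_tool", "arguments": {
  "commands": [
    {"dx": 0,"dy": 0,"dz": 0.04,"wx": 0,"wy": 0,"wz": 0,"claw": 0.0},
    {"dx": 0,"dy": 0,"dz": 0.03,"wx": 0,"wy": 0,"wz": 0,"claw": 0.0},
    {"dx": 0,"dy": 0,"dz": 0.02,"wx": 0,"wy": 0,"wz": 0,"claw": 0.0},
    {"dx": 0,"dy": 0,"dz": 0,"wx": 0,"wy": 0,"wz": 0,"claw": 0.0},
    {"dx": 0,"dy": 0,"dz": 0,"wx": 0,"wy": 0,"wz": 0,"claw": 0.0},
    {"dx": 0,"dy": 0,"dz": 0,"wx": 0,"wy": 0,"wz": 0,"claw": 0.0}
  ],
  "grip_force": 20
}}

```text
clock: 5.9
tool_pos: [0.4715, -0.4425, 0.0462]
eef_rot: [0.996, -0.093, 0.001, 0.001]
contact_force: [-0.0, 0.1, -1.0]
opening: 0.221
```

```bash
python3 plan.py 0.471 -0.443 0.019 -10.7
python3 - <<'E'
from h import *
a,b=snapshot("top"),snapshot("side")
def cr(s,X):
    p=proj(s,X).astype(int);return cv2.resize(s["color"][max(p[1]-35,0):p[1]+35,max(p[0]-35,0):p[0]+35],(400,400),interpolation=cv2.INTER_CUBIC)
X=np.array([.471,-.443,.02]);cv2.imwrite("pics/g2.png",np.hstack([cr(a,X),cr(b,X)])[:,:,::-1])
E
```

```text
pos [ 0.4715 -0.4425  0.0462] yaw -10.7 tilt [0.001  0.0008] q [ 0.71  0.98 -0.05  1.62  0.08  0.53 -1.15] F [-0.   0.1 -1. ] open 0.221 t 5.9
turn wz -0.000 rad (do first); then dx -0.0004 dy 0.0006 dz 0.0272
```

View pics/g2.png

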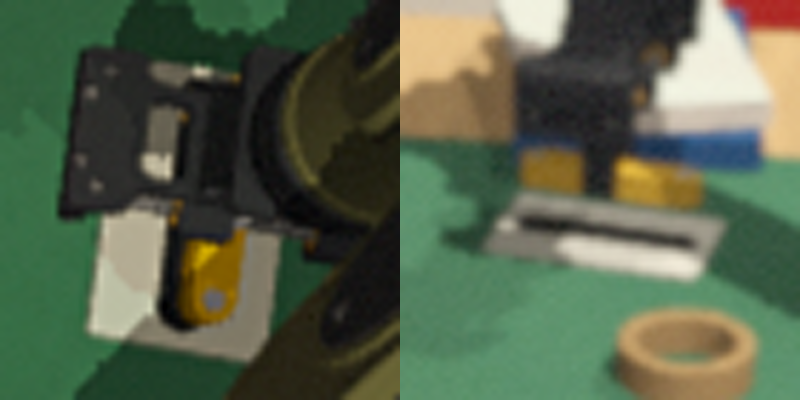

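The strut is held level over its plate. Next I lower it, release and retreat.

Emit:
{"name": "drive_tool", "arguments": {
  "commands": [
    {"dx": 0,"dy": 0.0005,"dz": 0.015,"wx": 0,"wy": 0,"wz": 0,"claw": 0.0},
    {"dx": 0,"dy": 0,"dz": 0.0085,"wx": 0,"wy": 0,"wz": 0,"claw": 0.0},
    {"dx": 0,"dy": 0,"dz": 0.003,"wx": 0,"wy": 0,"wz": 0,"claw": 0.0},
    {"dx": 0,"dy": 0,"dz": 0,"wx": 0,"wy": 0,"wz": 0,"claw": 0.0},
    {"dx": 0,"dy": 0,"dz": 0,"wx": 0,"wy": 0,"wz": 0,"claw": 0.0}
  ],
  "grip_force": 20
}}

```text
clock: 6.5
tool_pos: [0.47, -0.4419, 0.0186]
eef_rot: [0.996, -0.093, -0.001, -0.0]
contact_force: [-3.0, 2.3, 8.0]
opening: 0.223
```

Emit:
{"name": "drive_tool", "arguments": {
  "commands": [
    {"dx": 0,"dy": 0,"dz": 0,"wx": 0,"wy": 0,"wz": 0,"claw": 0.45},
    {"dx": 0,"dy": 0,"dz": 0,"wx": 0,"wy": 0,"wz": 0,"claw": 0.45},
    {"dx": 0,"dy": 0,"dz": 0,"wx": 0,"wy": 0,"wz": 0,"claw": 0.45},
    {"dx": 0,"dy": 0,"dz": -0.03,"wx": 0,"wy": 0,"wz": 0,"claw": 0.45},
    {"dx": 0,"dy": 0,"dz": -0.05,"wx": 0,"wy": 0,"wz": 0,"claw": 0.45},
    {"dx": 0,"dy": 0,"dz": -0.04,"wx": 0,"wy": 0,"wz": 0,"claw": 0.45}
  ],
  "grip_force": 20
}}

```text
clock: 7.1
tool_pos: [0.4706, -0.4424, 0.1397]
eef_rot: [0.996, -0.093, 0.0, 0.0]
contact_force: [0.6, 0.3, -0.1]
opening: 0.453
```

```bash
python3 plan.py 0.486 -0.1045 0.14 -1.6
```

```text
pos [ 0.4706 -0.4424  0.1397] yaw -10.7 tilt [0.0001 0.0001] q [ 0.72  0.85 -0.06  1.59  0.07  0.7  -1.14] F [ 0.6  0.3 -0.1] open 0.453 t 7.1
turn wz -0.159 rad (do first); then dx 0.0059 dy -0.3382 dz -0.0003
```

Emit:
{"name": "drive_tool", "arguments": {
  "commands": [
    {"dx": 0,"dy": 0,"dz": 0,"wx": 0,"wy": 0,"wz": -0.08,"claw": 0.5},
    {"dx": 0,"dy": 0,"dz": 0,"wx": 0,"wy": 0,"wz": -0.079,"claw": 0.5},
    {"dx": 0.001,"dy": -0.0483,"dz": 0,"wx": 0,"wy": 0,"wz": 0,"claw": 0.5},
    {"dx": 0.001,"dy": -0.0483,"dz": 0,"wx": 0,"wy": 0,"wz": 0,"claw": 0.5},
    {"dx": 0.001,"dy": -0.0483,"dz": 0,"wx": 0,"wy": 0,"wz": 0,"claw": 0.5},
    {"dx": 0.001,"dy": -0.0483,"dz": 0,"wx": 0,"wy": 0,"wz": 0,"claw": 0.5},
    {"dx": 0.001,"dy": -0.0483,"dz": 0,"wx": 0,"wy": 0,"wz": 0,"claw": 0.5},
    {"dx": 0.001,"dy": -0.0483,"dz": 0,"wx": 0,"wy": 0,"wz": 0,"claw": 0.5},
    {"dx": 0,"dy": -0.0483,"dz": 0,"wx": 0,"wy": 0,"wz": 0,"claw": 0.5},
    {"dx": 0,"dy": 0,"dz": 0.04,"wx": 0,"wy": 0,"wz": 0,"claw": 0.5},
    {"dx": 0,"dy": 0,"dz": 0.04,"wx": 0,"wy": 0,"wz": 0,"claw": 0.5},
    {"dx": 0,"dy": 0,"dz": 0.02,"wx": 0,"wy": 0,"wz": 0,"claw": 0.5}
  ],
  "grip_force": 20
}}

```text
clock: 8.3
tool_pos: [0.4853, -0.1035, 0.0358]
eef_rot: [1.0, -0.013, -0.001, -0.0]
contact_force: [0.5, 0.1, 0.2]
opening: 0.498
```

Emit:
{"name": "drive_tool", "arguments": {
  "commands": [
    {"dx": 0,"dy": 0,"dz": 0,"wx": 0,"wy": 0,"wz": 0,"claw": 0.5},
    {"dx": 0,"dy": 0,"dz": 0,"wx": 0,"wy": 0,"wz": 0,"claw": 0.5},
    {"dx": 0,"dy": 0,"dz": 0,"wx": 0,"wy": 0,"wz": 0,"claw": 0.5}
  ],
  "grip_force": 20
}}

```text
clock: 8.6
tool_pos: [0.4868, -0.1048, 0.0393]
eef_rot: [1.0, -0.014, 0.001, 0.0]
contact_force: [0.0, 0.4, 0.5]
opening: 0.498
```

```bash
python3 plan.py 0.486 -0.1045 0.0145 -1.6
cat > chk.py <<'E'
from h import *
import sys
# name col x y z
def chk(col,X,rad=30,pics=None):
    out=[]
    t,s=snapshot("top"),snapshot("side")
    X=np.array(X);a=blob(t,col,proj(t,X),rad);b=blob(s,col,proj(s,X),rad)
    if a is not None: print("top",*world(t,a,X[2]))
    if b is not None: print("side",*world(s,b,X[2]))
    if a is not None and b is not None: print("tri",tri(t,cen(a),s,cen(b)))
    if pics:
        for im in(t,s):
            p=proj(im,X).astype(int);x,y=max(p[0]-35,0),max(p[1]-35,0)
            out.append(cv2.resize(im["color"][y:y+70,x:x+70],(400,400),interpolation=cv2.INTER_CUBIC))
        cv2.imwrite("pics/"+pics,np.hstack(out)[:,:,::-1])
if __name__=="__main__":
    v=sys.argv;chk(v[1],[float(k) for k in v[2:5]],pics=v[5] if len(v)>5 else None)
E
python3 chk.py yellow 0.471 -0.443 0.013 long_placed.png
```

```text
pos [ 0.4868 -0.1048  0.0393] yaw -1.6 tilt [0.0011 0.0002] q [ 0.12  0.9  -0.01  2.08  0.03  0.15 -1.51] F [0.  0.4 0.5] open 0.498 t 8.6
turn wz -0.001 rad (do first); then dx -0.0009 dy -0.0003 dz 0.0248
top [ 468.9 -443.4] [ 25.2 114.1] -11.3
side [ 443.7 -436.1] [46.4 64.2] -46.4
tri (array([ 0.4561581 , -0.44299276,  0.01148447]), np.float64(0.024898637939219082))
```

View pics/long_placed.png

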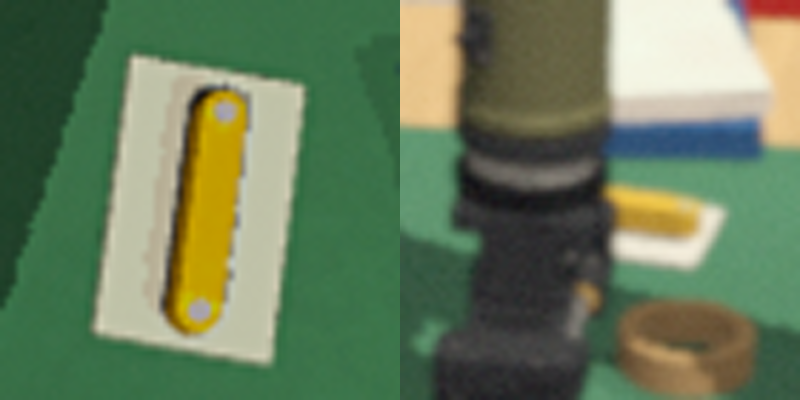

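The long strut sits on its silhouette, about 2 mm and 0.6° off. On to the short one.

Emit:
{"name": "drive_tool", "arguments": {
  "commands": [
    {"dx": -0.001,"dy": 0,"dz": 0.012,"wx": 0,"wy": 0,"wz": 0,"claw": 0.5},
    {"dx": 0,"dy": 0,"dz": 0.008,"wx": 0,"wy": 0,"wz": 0,"claw": 0.5},
    {"dx": 0,"dy": 0,"dz": 0.0048,"wx": 0,"wy": 0,"wz": 0,"claw": 0.5},
    {"dx": 0,"dy": 0,"dz": 0,"wx": 0,"wy": 0,"wz": 0,"claw": 0.5},
    {"dx": 0,"dy": 0,"dz": 0,"wx": 0,"wy": 0,"wz": 0,"claw": 0.0},
    {"dx": 0,"dy": 0,"dz": 0,"wx": 0,"wy": 0,"wz": 0,"claw": 0.0},
    {"dx": 0,"dy": 0,"dz": 0,"wx": 0,"wy": 0,"wz": 0,"claw": 0.0},
    {"dx": 0,"dy": 0,"dz": 0,"wx": 0,"wy": 0,"wz": 0,"claw": 0.0},
    {"dx": 0,"dy": 0,"dz": 0,"wx": 0,"wy": 0,"wz": 0,"claw": 0.0}
  ],
  "grip_force": 20
}}

```text
clock: 9.6
tool_pos: [0.4852, -0.1044, 0.0136]
eef_rot: [1.0, -0.014, 0.0, 0.0]
contact_force: [-0.4, 0.4, 1.3]
opening: 0.226
```

```bash
python3 plan.py 0.6515 0.0905 0.10 12.9
```

```text
pos [ 0.4852 -0.1044  0.0136] yaw -1.6 tilt [0.0002 0.    ] q [ 0.12  0.96 -0.    2.09  0.04  0.1  -1.52] F [-0.4  0.4  1.3] open 0.226 t 9.6
turn wz -0.253 rad (do first); then dx 0.2056 dy -0.1529 dz -0.0864
```

Emit:
{"name": "drive_tool", "arguments": {
  "commands": [
    {"dx": 0,"dy": 0,"dz": -0.03,"wx": 0,"wy": 0,"wz": 0,"claw": 0.0},
    {"dx": 0,"dy": 0,"dz": -0.03,"wx": 0,"wy": 0,"wz": -0.1265,"claw": 0.0},
    {"dx": 0,"dy": 0,"dz": -0.03,"wx": 0,"wy": 0,"wz": -0.1265,"claw": 0.0},
    {"dx": 0.0343,"dy": -0.0255,"dz": 0,"wx": 0,"wy": 0,"wz": 0,"claw": 0.0},
    {"dx": 0.0343,"dy": -0.0255,"dz": 0,"wx": 0,"wy": 0,"wz": 0,"claw": 0.0},
    {"dx": 0.0343,"dy": -0.0255,"dz": 0,"wx": 0,"wy": 0,"wz": 0,"claw": 0.0},
    {"dx": 0.0343,"dy": -0.0255,"dz": 0,"wx": 0,"wy": 0,"wz": 0,"claw": 0.0},
    {"dx": 0.0343,"dy": -0.0255,"dz": 0,"wx": 0,"wy": 0,"wz": 0,"claw": 0.0},
    {"dx": 0.0343,"dy": -0.0255,"dz": 0,"wx": 0,"wy": 0,"wz": 0,"claw": 0.0},
    {"dx": 0,"dy": 0,"dz": 0.03,"wx": 0,"wy": 0,"wz": 0,"claw": 0.0},
    {"dx": 0,"dy": 0,"dz": 0.02,"wx": 0,"wy": 0,"wz": 0,"claw": 0.0},
    {"dx": 0,"dy": 0,"dz": 0.01,"wx": 0,"wy": 0,"wz": 0,"claw": 0.0}
  ],
  "grip_force": 20
}}

```text
clock: 10.8
tool_pos: [0.6498, 0.0905, 0.0412]
eef_rot: [0.994, 0.112, -0.002, 0.0]
contact_force: [0.3, 0.0, -0.8]
opening: 0.225
```

Emit:
{"name": "drive_tool", "arguments": {
  "commands": [
    {"dx": 0,"dy": 0,"dz": 0,"wx": 0,"wy": 0,"wz": 0,"claw": 0.0},
    {"dx": 0,"dy": 0,"dz": 0,"wx": 0,"wy": 0,"wz": 0,"claw": 0.0},
    {"dx": 0,"dy": 0,"dz": 0,"wx": 0,"wy": 0,"wz": 0,"claw": 0.0}
  ],
  "grip_force": 20
}}

```text
clock: 11.1
tool_pos: [0.6524, 0.0904, 0.0447]
eef_rot: [0.994, 0.112, 0.001, -0.0]
contact_force: [0.2, -0.7, -0.9]
opening: 0.227
```

```bash
python3 plan.py 0.6515 0.0905 0.0177 12.9
```

```text
pos [0.6524 0.0904 0.0447] yaw 12.9 tilt [ 0.0011 -0.    ] q [-0.19  1.   -0.03  1.58  0.05  0.56 -1.59] F [ 0.2 -0.7 -0.9] open 0.227 t 11.1
turn wz -0.001 rad (do first); then dx -0.0009 dy -0.0003 dz 0.0270
```

Emit:
{"name": "drive_tool", "arguments": {
  "commands": [
    {"dx": -0.001,"dy": 0,"dz": 0.015,"wx": 0,"wy": 0,"wz": 0,"claw": 0.0},
    {"dx": 0,"dy": 0,"dz": 0.008,"wx": 0,"wy": 0,"wz": 0,"claw": 0.0},
    {"dx": 0,"dy": 0,"dz": 0.003,"wx": 0,"wy": 0,"wz": 0,"claw": 0.0},
    {"dx": 0,"dy": 0,"dz": 0,"wx": 0,"wy": 0,"wz": 0,"claw": 0.0},
    {"dx": 0,"dy": 0,"dz": 0,"wx": 0,"wy": 0,"wz": 0,"claw": 0.0}
  ],
  "grip_force": 20
}}

```text
clock: 11.6
tool_pos: [0.6497, 0.0901, 0.0176]
eef_rot: [0.994, 0.112, -0.001, 0.0]
contact_force: [-3.1, -0.1, 6.3]
opening: 0.224
```

Emit:
{"name": "drive_tool", "arguments": {
  "commands": [
    {"dx": 0,"dy": 0,"dz": 0,"wx": 0,"wy": 0,"wz": 0,"claw": 0.45},
    {"dx": 0,"dy": 0,"dz": 0,"wx": 0,"wy": 0,"wz": 0,"claw": 0.45},
    {"dx": 0,"dy": 0,"dz": 0,"wx": 0,"wy": 0,"wz": 0,"claw": 0.45},
    {"dx": 0,"dy": 0,"dz": -0.03,"wx": 0,"wy": 0,"wz": 0,"claw": 0.5},
    {"dx": 0,"dy": 0,"dz": -0.05,"wx": 0,"wy": 0,"wz": 0,"claw": 0.55},
    {"dx": 0,"dy": 0,"dz": -0.05,"wx": 0,"wy": 0,"wz": 0,"claw": 0.6},
    {"dx": 0,"dy": 0,"dz": -0.03,"wx": 0,"wy": 0,"wz": 0,"claw": 0.6}
  ],
  "grip_force": 20
}}

```text
clock: 12.3
tool_pos: [0.6522, 0.0906, 0.1813]
eef_rot: [0.994, 0.112, 0.003, -0.0]
contact_force: [0.8, 0.1, 0.2]
opening: 0.597
```

```bash
python3 plan.py 0.627 -0.263 0.14 12.9;python3 - <<'E'
from h import *
t,s=snapshot("top"),snapshot("side")
MASK["hole"]=lambda h,S,v:v<90
a=blob(t,"hole",np.array((543.2,216.2))*.7,rad=8);b=blob(s,"hole",np.array((357,222))*.7,rad=4)
print(plane(t,cen(a),.066)); print(b is not None and tri(t,cen(a),s,cen(b)))
# shade outline vs. full silhouette: rays on the base circle: rightmost/leftmost in the side view
b=blob(s,"steel",np.array((357,240))*.7,rad=30)
print("side bbox",b.min(0)/.7,b.max(0)/.7)
base=b[(b[:,1]>b[:,1].max()-12)];print("base x-mid",(base[:,0].min()+base[:,0].max())/2/.7)
nk=b[(b[:,1]<b[:,1].min()+9)&(b[:,1]>b[:,1].min()+3)];print("neck x-mid",(nk[:,0].min()+nk[:,0].max())/2/.7)
print(proj(s,[.627,-.263,0])/.7,proj(s,[.627,-.263,.068])/.7,proj(t,[.627,-.263,.068])/.7)
o=[cv2.resize(im["color"][y:y+44,x:x+44],(400,400),interpolation=cv2.INTER_CUBIC) for im,(x,y) in((t,(352,135)),(s,(226,142)))]
cv2.imwrite("pics/shade.png",np.hstack(o)[:,:,::-1])
E
```

```text
pos [0.6522 0.0906 0.1813] yaw 12.9 tilt [ 0.0026 -0.0001] q [-0.19  0.81 -0.03  1.53  0.03  0.8  -1.58] F [0.8 0.1 0.2] open 0.597 t 12.3
turn wz -0.001 rad (do first); then dx -0.1035 dy 0.3390 dz 0.0413
[ 0.62861509 -0.26414706]
False
side bbox [340.53571429 216.96428571] [373.75       258.03571429]
base x-mid 357.14285714285717
neck x-mid 356.0714285714286
[356.47963201 248.5504351 ] [355.77766655 221.14702633] [542.85199079 216.65594027]
```

View pics/shade.png

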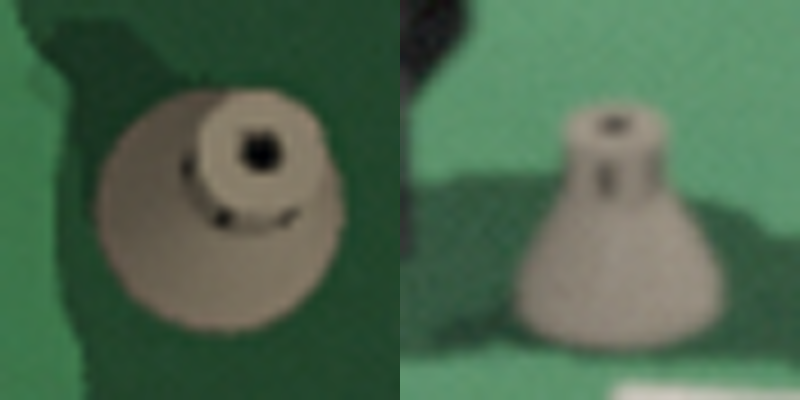

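The shade is upright, with its hole at top-view raw pixel (380,151). The side view puts the hole within 0.5 px of its projection at 68 mm height, so the axis is at (0.6275, -0.2635).

Emit:
{"name": "drive_tool", "arguments": {
  "commands": [
    {"dx": -0.0129,"dy": 0.0424,"dz": 0,"wx": 0,"wy": 0,"wz": 0,"claw": 0.65},
    {"dx": -0.0129,"dy": 0.0424,"dz": 0,"wx": 0,"wy": 0,"wz": 0,"claw": 0.65},
    {"dx": -0.0129,"dy": 0.0424,"dz": 0,"wx": 0,"wy": 0,"wz": 0,"claw": 0.65},
    {"dx": -0.0129,"dy": 0.0424,"dz": 0,"wx": 0,"wy": 0,"wz": 0,"claw": 0.65},
    {"dx": -0.0129,"dy": 0.0424,"dz": 0,"wx": 0,"wy": 0,"wz": 0,"claw": 0.65},
    {"dx": -0.0129,"dy": 0.0424,"dz": 0,"wx": 0,"wy": 0,"wz": 0,"claw": 0.65},
    {"dx": -0.0129,"dy": 0.0424,"dz": 0,"wx": 0,"wy": 0,"wz": 0,"claw": 0.65},
    {"dx": -0.0129,"dy": 0.0424,"dz": 0,"wx": 0,"wy": 0,"wz": 0,"claw": 0.65},
    {"dx": 0,"dy": 0,"dz": 0.04,"wx": 0,"wy": 0,"wz": 0,"claw": 0.65},
    {"dx": 0,"dy": 0,"dz": 0.04,"wx": 0,"wy": 0,"wz": 0,"claw": 0.65},
    {"dx": 0,"dy": 0,"dz": 0,"wx": 0,"wy": 0,"wz": 0,"claw": 0.65},
    {"dx": 0,"dy": 0,"dz": 0,"wx": 0,"wy": 0,"wz": 0,"claw": 0.65}
  ],
  "grip_force": 20
}}

```text
clock: 13.6
tool_pos: [0.6251, -0.2627, 0.0966]
eef_rot: [0.994, 0.112, -0.001, -0.001]
contact_force: [-0.1, -0.0, 0.6]
opening: 0.648
```

```bash
python3 plan.py 0.6275 -0.2635 0.059 12.9; python3 chk.py yellow 0.6515 0.0905 0.013 short_placed.png
```

```text
pos [ 0.6251 -0.2627  0.0966] yaw 12.9 tilt [-0.001  -0.0006] q [ 0.37  0.94 -0.09  1.5   0.11  0.7  -1.1 ] F [-0.1 -0.   0.6] open 0.648 t 13.6
turn wz 0.000 rad (do first); then dx 0.0022 dy 0.0013 dz 0.0376
top [650.6  89.6] [22.2 72. ] 12.6
side [648.7  95.4] [39.1 63.9] 14.8
tri (array([0.65091534, 0.0897949 , 0.00895692]), np.float64(0.001233938786889765))
```

View pics/short_placed.png

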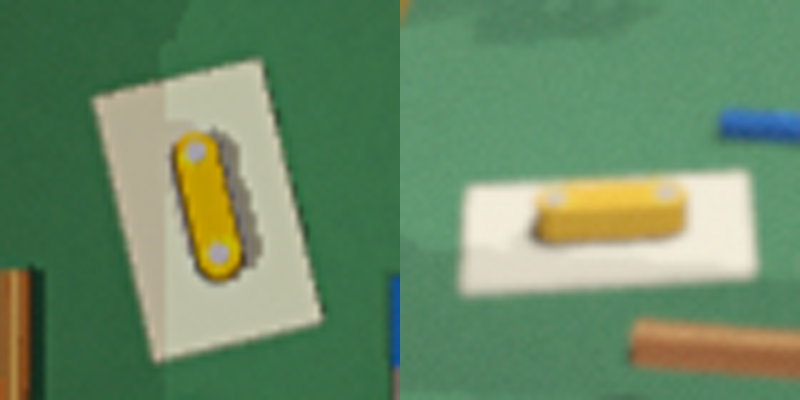

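The short strut is within about 1.5 mm and 0.3°. Now I lower onto the shade's neck.

Emit:
{"name": "drive_tool", "arguments": {
  "commands": [
    {"dx": 0.001,"dy": 0.001,"dz": 0,"wx": 0,"wy": 0,"wz": 0,"claw": 0.65},
    {"dx": 0,"dy": 0,"dz": 0.015,"wx": 0,"wy": 0,"wz": 0,"claw": 0.65},
    {"dx": 0,"dy": 0,"dz": 0.01,"wx": 0,"wy": 0,"wz": 0,"claw": 0.65},
    {"dx": 0,"dy": 0,"dz": 0,"wx": 0,"wy": 0,"wz": 0,"claw": 0.65},
    {"dx": 0,"dy": 0,"dz": 0,"wx": 0,"wy": 0,"wz": 0,"claw": 0.65}
  ],
  "grip_force": 20
}}

```text
clock: 14.2
tool_pos: [0.6264, -0.2639, 0.0718]
eef_rot: [0.994, 0.112, -0.001, -0.0]
contact_force: [0.4, 0.1, -0.2]
opening: 0.646
```

```bash
python3 plan.py 0.6275 -0.2635 0.059 12.9
```

```text
pos [ 0.6264 -0.2639  0.0718] yaw 12.9 tilt [-0.0006 -0.0002] q [ 0.37  0.98 -0.08  1.5   0.11  0.66 -1.11] F [ 0.4  0.1 -0.2] open 0.646 t 14.2
turn wz -0.000 rad (do first); then dx 0.0012 dy -0.0001 dz 0.0128
```

Emit:
{"name": "drive_tool", "arguments": {
  "commands": [
    {"dx": 0.001,"dy": 0,"dz": 0.0065,"wx": 0,"wy": 0,"wz": 0,"claw": 0.65},
    {"dx": 0,"dy": 0,"dz": 0.006,"wx": 0,"wy": 0,"wz": 0,"claw": 0.65},
    {"dx": 0,"dy": 0,"dz": 0,"wx": 0,"wy": 0,"wz": 0,"claw": 0.65},
    {"dx": 0,"dy": 0,"dz": 0,"wx": 0,"wy": 0,"wz": 0,"claw": 0.3},
    {"dx": 0,"dy": 0,"dz": 0,"wx": 0,"wy": 0,"wz": 0,"claw": 0.3},
    {"dx": 0,"dy": 0,"dz": 0,"wx": 0,"wy": 0,"wz": 0,"claw": 0.3},
    {"dx": 0,"dy": 0,"dz": 0,"wx": 0,"wy": 0,"wz": 0,"claw": 0.3},
    {"dx": 0,"dy": 0,"dz": 0,"wx": 0,"wy": 0,"wz": 0,"claw": 0.3}
  ],
  "grip_force": 20
}}

```text
clock: 15.0
tool_pos: [0.6279, -0.2638, 0.0602]
eef_rot: [0.994, 0.112, 0.0, 0.0]
contact_force: [-1.1, 0.8, 0.6]
opening: 0.4
```

```bash
python3 plan.py 0.498 0.4455 0.18 12.9
```

```text
pos [ 0.6279 -0.2638  0.0602] yaw 12.9 tilt [0.0002 0.    ] q [ 0.37  1.   -0.08  1.5   0.11  0.65 -1.11] F [-1.1  0.8  0.6] open 0.4 t 15.0
turn wz -0.000 rad (do first); then dx 0.0317 dy -0.7204 dz -0.1198
```

Emit:
{"name": "drive_tool", "arguments": {
  "commands": [
    {"dx": 0,"dy": 0,"dz": -0.02,"wx": 0,"wy": 0,"wz": 0,"claw": 0.3},
    {"dx": 0,"dy": 0,"dz": -0.035,"wx": 0,"wy": 0,"wz": 0,"claw": 0.3},
    {"dx": 0,"dy": 0,"dz": -0.035,"wx": 0,"wy": 0,"wz": 0,"claw": 0.3},
    {"dx": 0,"dy": 0,"dz": -0.03,"wx": 0,"wy": 0,"wz": 0,"claw": 0.3},
    {"dx": 0,"dy": -0.02,"dz": 0,"wx": 0,"wy": 0,"wz": 0,"claw": 0.3},
    {"dx": 0,"dy": -0.035,"dz": 0,"wx": 0,"wy": 0,"wz": 0,"claw": 0.3},
    {"dx": 0.002,"dy": -0.045,"dz": 0,"wx": 0,"wy": 0,"wz": 0,"claw": 0.3},
    {"dx": 0.002,"dy": -0.045,"dz": 0,"wx": 0,"wy": 0,"wz": 0,"claw": 0.3},
    {"dx": 0.002,"dy": -0.045,"dz": 0,"wx": 0,"wy": 0,"wz": 0,"claw": 0.3},
    {"dx": 0.002,"dy": -0.045,"dz": 0,"wx": 0,"wy": 0,"wz": 0,"claw": 0.3},
    {"dx": 0.002,"dy": -0.045,"dz": 0,"wx": 0,"wy": 0,"wz": 0,"claw": 0.3},
    {"dx": 0.002,"dy": -0.045,"dz": 0,"wx": 0,"wy": 0,"wz": 0,"claw": 0.3}
  ],
  "grip_force": 20
}}

```text
clock: 16.2
tool_pos: [0.5663, 0.0572, 0.1799]
eef_rot: [0.994, 0.112, -0.0, 0.0]
contact_force: [1.3, 0.4, -2.0]
opening: 0.403
```

Emit:
{"name": "drive_tool", "arguments": {
  "commands": [
    {"dx": 0.002,"dy": -0.045,"dz": 0,"wx": 0,"wy": 0,"wz": 0,"claw": 0.3},
    {"dx": 0.002,"dy": -0.045,"dz": 0,"wx": 0,"wy": 0,"wz": 0,"claw": 0.3},
    {"dx": 0.002,"dy": -0.045,"dz": 0,"wx": 0,"wy": 0,"wz": 0,"claw": 0.3},
    {"dx": 0.002,"dy": -0.045,"dz": 0,"wx": 0,"wy": 0,"wz": 0,"claw": 0.3},
    {"dx": 0.002,"dy": -0.045,"dz": 0,"wx": 0,"wy": 0,"wz": 0,"claw": 0.3},
    {"dx": 0.002,"dy": -0.045,"dz": 0,"wx": 0,"wy": 0,"wz": 0,"claw": 0.3},
    {"dx": 0.002,"dy": -0.045,"dz": 0,"wx": 0,"wy": 0,"wz": 0,"claw": 0.3},
    {"dx": 0.002,"dy": -0.035,"dz": 0,"wx": 0,"wy": 0,"wz": 0,"claw": 0.3},
    {"dx": 0.002,"dy": -0.02,"dz": 0,"wx": 0,"wy": 0,"wz": 0,"claw": 0.3},
    {"dx": 0.002,"dy": -0.015,"dz": 0,"wx": 0,"wy": 0,"wz": 0,"claw": 0.3},
    {"dx": 0,"dy": 0,"dz": 0,"wx": 0,"wy": 0,"wz": 0,"claw": 0.3},
    {"dx": 0,"dy": 0,"dz": 0,"wx": 0,"wy": 0,"wz": 0,"claw": 0.3}
  ],
  "grip_force": 20
}}

```text
clock: 17.4
tool_pos: [0.5012, 0.4337, 0.1796]
eef_rot: [0.994, 0.112, -0.0, 0.001]
contact_force: [0.9, -0.6, -1.2]
opening: 0.402
```

```bash
python3 plan.py 0.498 0.4455 0.0642 12.9
```

```text
pos [0.5012 0.4337 0.1796] yaw 12.8 tilt [-0.0001  0.001 ] q [-0.81  0.82  0.05  1.51 -0.05  0.81 -2.09] F [ 0.9 -0.6 -1.2] open 0.402 t 17.4
turn wz -0.002 rad (do first); then dx -0.0005 dy -0.0122 dz 0.1154
```

Emit:
{"name": "drive_tool", "arguments": {
  "commands": [
    {"dx": 0,"dy": -0.012,"dz": 0.02,"wx": 0,"wy": 0,"wz": 0,"claw": 0.3},
    {"dx": 0,"dy": 0,"dz": 0.035,"wx": 0,"wy": 0,"wz": 0,"claw": 0.3},
    {"dx": 0,"dy": 0,"dz": 0.025,"wx": 0,"wy": 0,"wz": 0,"claw": 0.3},
    {"dx": 0,"dy": 0,"dz": 0.015,"wx": 0,"wy": 0,"wz": 0,"claw": 0.3},
    {"dx": 0,"dy": 0,"dz": 0,"wx": 0,"wy": 0,"wz": 0,"claw": 0.3},
    {"dx": 0,"dy": 0,"dz": 0,"wx": 0,"wy": 0,"wz": 0,"claw": 0.3},
    {"dx": 0,"dy": 0,"dz": 0,"wx": 0,"wy": 0,"wz": 0,"claw": 0.3}
  ],
  "grip_force": 20
}}

```text
clock: 18.1
tool_pos: [0.4993, 0.4475, 0.0866]
eef_rot: [0.994, 0.112, 0.001, -0.001]
contact_force: [0.6, 0.1, -1.9]
opening: 0.402
```

```bash
python3 plan.py 0.498 0.4455 0.0642 12.9; python3 chk.py steel 0.498 0.4455 0.05 shade_over.png
```

```text
pos [0.4993 0.4475 0.0866] yaw 12.8 tilt [ 0.0013 -0.0008] q [-0.82  0.95  0.04  1.54 -0.05  0.65 -2.1 ] F [ 0.6  0.1 -1.9] open 0.402 t 18.1
turn wz -0.001 rad (do first); then dx -0.0017 dy 0.0016 dz 0.0224
top [454.8 432.6] [70.7 83.6] 76.8
side [494.6 479.1] [ 80.  114.7] 5.6
tri (array([0.48024798, 0.44643039, 0.01188841]), np.float64(0.040878416407649304))
```

View pics/shade_over.png

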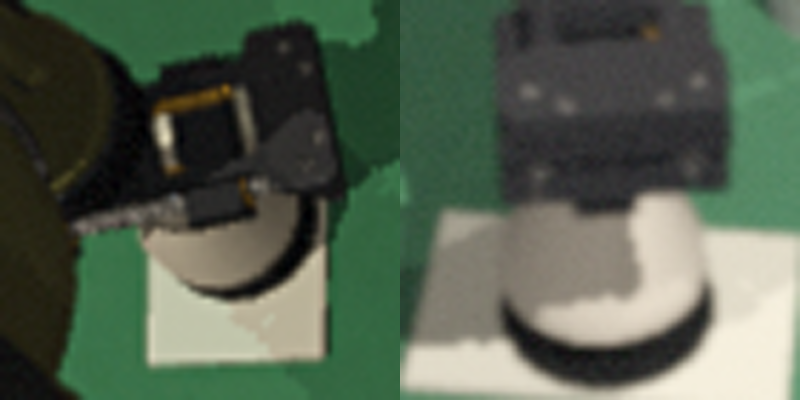

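The shade is held upright over the disc. I lower and release.

Emit:
{"name": "drive_tool", "arguments": {
  "commands": [
    {"dx": -0.0015,"dy": 0.0015,"dz": 0.01,"wx": 0,"wy": 0,"wz": 0,"claw": 0.3},
    {"dx": 0,"dy": 0,"dz": 0.007,"wx": 0,"wy": 0,"wz": 0,"claw": 0.3},
    {"dx": 0,"dy": 0,"dz": 0.0045,"wx": 0,"wy": 0,"wz": 0,"claw": 0.3},
    {"dx": 0,"dy": 0,"dz": 0,"wx": 0,"wy": 0,"wz": 0,"claw": 0.3},
    {"dx": 0,"dy": 0,"dz": 0,"wx": 0,"wy": 0,"wz": 0,"claw": 0.3}
  ],
  "grip_force": 20
}}

```text
clock: 18.7
tool_pos: [0.4965, 0.4448, 0.0636]
eef_rot: [0.994, 0.112, -0.001, 0.001]
contact_force: [-1.9, -2.2, 6.0]
opening: 0.401
```

```bash
python3 plan.py 0.498 0.4455 0.0642 12.9
```

```text
pos [0.4965 0.4448 0.0636] yaw 12.9 tilt [-0.0006  0.0006] q [-0.82  0.98  0.04  1.55 -0.05  0.61 -2.1 ] F [-1.9 -2.2  6. ] open 0.401 t 18.7
turn wz -0.000 rad (do first); then dx 0.0017 dy -0.0004 dz -0.0006
```

Emit:
{"name": "drive_tool", "arguments": {
  "commands": [
    {"dx": 0.0005,"dy": 0,"dz": -0.001,"wx": 0,"wy": 0,"wz": 0,"claw": 0.3},
    {"dx": 0,"dy": 0,"dz": 0,"wx": 0,"wy": 0,"wz": 0,"claw": 0.3},
    {"dx": 0,"dy": 0,"dz": 0,"wx": 0,"wy": 0,"wz": 0,"claw": 0.65},
    {"dx": 0,"dy": 0,"dz": 0,"wx": 0,"wy": 0,"wz": 0,"claw": 0.65},
    {"dx": 0,"dy": 0,"dz": 0,"wx": 0,"wy": 0,"wz": 0,"claw": 0.65},
    {"dx": 0,"dy": 0,"dz": 0,"wx": 0,"wy": 0,"wz": 0,"claw": 0.65},
    {"dx": 0,"dy": 0,"dz": -0.02,"wx": 0,"wy": 0,"wz": 0,"claw": 0.65},
    {"dx": 0,"dy": 0,"dz": -0.04,"wx": 0,"wy": 0,"wz": 0,"claw": 0.65},
    {"dx": 0,"dy": 0,"dz": -0.04,"wx": 0,"wy": 0,"wz": 0,"claw": 0.65},
    {"dx": 0,"dy": 0,"dz": -0.01,"wx": 0,"wy": 0,"wz": 0,"claw": 0.65},
    {"dx": 0,"dy": 0,"dz": 0,"wx": 0,"wy": 0,"wz": 0,"claw": 0.65}
  ],
  "grip_force": 20
}}

```text
clock: 19.8
tool_pos: [0.4984, 0.4463, 0.1765]
eef_rot: [0.994, 0.112, 0.002, -0.001]
contact_force: [-0.0, 0.1, -0.4]
opening: 0.652
```

```bash
python3 plan.py 0.610 0.256 0.09 0
```

```text
pos [0.4984 0.4463 0.1765] yaw 12.9 tilt [ 0.0018 -0.0013] q [-0.82  0.83  0.05  1.5  -0.05  0.81 -2.1 ] F [-0.   0.1 -0.4] open 0.652 t 19.8
turn wz 0.225 rad (do first); then dx 0.1116 dy 0.1903 dz 0.0865
```

Emit:
{"name": "drive_tool", "arguments": {
  "commands": [
    {"dx": 0,"dy": 0,"dz": 0,"wx": 0,"wy": 0,"wz": 0.1125,"claw": 0.68},
    {"dx": 0,"dy": 0,"dz": 0,"wx": 0,"wy": 0,"wz": 0.1125,"claw": 0.68},
    {"dx": 0.0223,"dy": 0.0381,"dz": 0,"wx": 0,"wy": 0,"wz": 0,"claw": 0.68},
    {"dx": 0.0223,"dy": 0.0381,"dz": 0,"wx": 0,"wy": 0,"wz": 0,"claw": 0.68},
    {"dx": 0.0223,"dy": 0.0381,"dz": 0,"wx": 0,"wy": 0,"wz": 0,"claw": 0.68},
    {"dx": 0.0223,"dy": 0.0381,"dz": 0,"wx": 0,"wy": 0,"wz": 0,"claw": 0.68},
    {"dx": 0.0223,"dy": 0.0381,"dz": 0,"wx": 0,"wy": 0,"wz": 0,"claw": 0.68},
    {"dx": 0,"dy": 0,"dz": 0.04,"wx": 0,"wy": 0,"wz": 0,"claw": 0.68},
    {"dx": 0,"dy": 0,"dz": 0.04,"wx": 0,"wy": 0,"wz": 0,"claw": 0.68},
    {"dx": 0,"dy": 0,"dz": 0.03,"wx": 0,"wy": 0,"wz": 0,"claw": 0.68},
    {"dx": 0,"dy": 0,"dz": 0,"wx": 0,"wy": 0,"wz": 0,"claw": 0.68},
    {"dx": 0,"dy": 0,"dz": 0,"wx": 0,"wy": 0,"wz": 0,"claw": 0.68}
  ],
  "grip_force": 20
}}

```text
clock: 21.0
tool_pos: [0.608, 0.2545, 0.0633]
eef_rot: [1.0, -0.0, -0.001, 0.001]
contact_force: [-0.1, 0.6, 0.3]
opening: 0.679
```

```bash
python3 plan.py 0.610 0.2555 0.0165 0
python3 - <<'E'
from h import *
t,s=snapshot("top"),snapshot("side")
o=[]
for im,X in((t,[.498,.4455,.03]),(s,[.498,.4455,.03])):
    p=proj(im,X).astype(int);x,y=max(p[0]-40,0),p[1]-40;o.append(cv2.resize(im["color"][y:y+80,x:x+80],(400,400),interpolation=cv2.INTER_CUBIC));print(x,y,proj(im,[.498,.4455,.072]),proj(im,[.498,.4455,.004]))
cv2.imwrite("pics/shade_placed.png",np.hstack(o)[:,:,::-1])
E
```

```text
pos [0.608  0.2545 0.0633] yaw -0.0 tilt [-0.0012  0.0006] q [-0.49  0.97  0.05  1.58 -0.08  0.59 -1.97] F [-0.1  0.6  0.3] open 0.679 t 21.0
turn wz -0.000 rad (do first); then dx 0.0020 dy -0.0010 dz 0.0468
64 166 [ 99.40286586 203.91245956] [107.94011648 208.05809546]
214 291 [253.99221285 316.04469922] [254.60847136 341.22884431]
```

View pics/shade_placed.png

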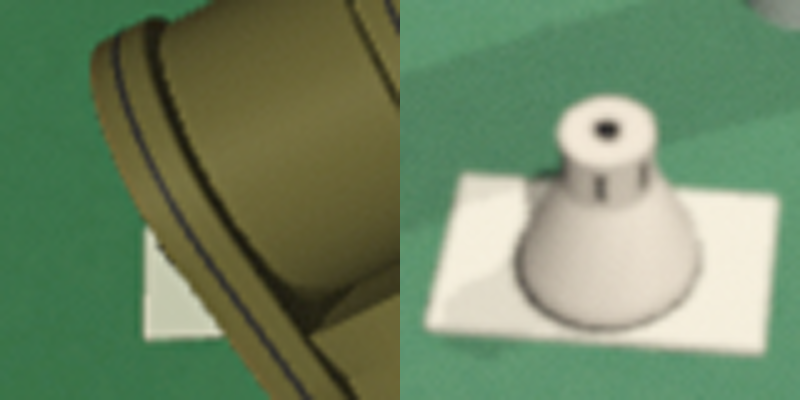

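The shade stands upright and centred: its hole is at side raw pixel (255,317), predicted (254,316). Now the knob.

Emit:
{"name": "drive_tool", "arguments": {
  "commands": [
    {"dx": 0.001,"dy": -0.001,"dz": 0.018,"wx": 0,"wy": 0,"wz": 0,"claw": 0.68},
    {"dx": 0,"dy": 0,"dz": 0.014,"wx": 0,"wy": 0,"wz": 0,"claw": 0.68},
    {"dx": 0,"dy": 0,"dz": 0.008,"wx": 0,"wy": 0,"wz": 0,"claw": 0.68},
    {"dx": 0,"dy": 0,"dz": 0.005,"wx": 0,"wy": 0,"wz": 0,"claw": 0.68},
    {"dx": 0,"dy": 0,"dz": 0,"wx": 0,"wy": 0,"wz": 0,"claw": 0.68},
    {"dx": 0,"dy": 0,"dz": 0,"wx": 0,"wy": 0,"wz": 0,"claw": 0.3},
    {"dx": 0,"dy": 0,"dz": 0,"wx": 0,"wy": 0,"wz": 0,"claw": 0.3},
    {"dx": 0,"dy": 0,"dz": 0,"wx": 0,"wy": 0,"wz": 0,"claw": 0.3},
    {"dx": 0,"dy": 0,"dz": 0,"wx": 0,"wy": 0,"wz": 0,"claw": 0.3},
    {"dx": 0,"dy": 0,"dz": 0,"wx": 0,"wy": 0,"wz": 0,"claw": 0.3},
    {"dx": 0,"dy": 0,"dz": 0,"wx": 0,"wy": 0,"wz": 0,"claw": 0.3}
  ],
  "grip_force": 15
}}

```text
clock: 22.2
tool_pos: [0.6102, 0.2561, 0.0199]
eef_rot: [1.0, -0.0, 0.0, -0.0]
contact_force: [-0.2, -0.2, 3.5]
opening: 0.447
```

```bash
python3 plan.py 0.4873 0.0787 0.1 0
```

```text
pos [0.6102 0.2561 0.0199] yaw -0.0 tilt [ 0.0004 -0.0002] q [-0.49  1.04  0.05  1.57 -0.08  0.53 -1.97] F [-0.2 -0.2  3.5] open 0.447 t 22.2
turn wz -0.000 rad (do first); then dx -0.1229 dy 0.1774 dz -0.0801
```

Emit:
{"name": "drive_tool", "arguments": {
  "commands": [
    {"dx": 0,"dy": 0,"dz": -0.03,"wx": 0,"wy": 0,"wz": 0,"claw": 0.3},
    {"dx": 0,"dy": 0,"dz": -0.03,"wx": 0,"wy": 0,"wz": 0,"claw": 0.3},
    {"dx": 0,"dy": 0,"dz": -0.02,"wx": 0,"wy": 0,"wz": 0,"claw": 0.3},
    {"dx": -0.0205,"dy": 0.0296,"dz": 0,"wx": 0,"wy": 0,"wz": 0,"claw": 0.3},
    {"dx": -0.0205,"dy": 0.0296,"dz": 0,"wx": 0,"wy": 0,"wz": 0,"claw": 0.3},
    {"dx": -0.0205,"dy": 0.0296,"dz": 0,"wx": 0,"wy": 0,"wz": 0,"claw": 0.3},
    {"dx": -0.0205,"dy": 0.0296,"dz": 0,"wx": 0,"wy": 0,"wz": 0,"claw": 0.3},
    {"dx": -0.0205,"dy": 0.0296,"dz": 0,"wx": 0,"wy": 0,"wz": 0,"claw": 0.3},
    {"dx": -0.0205,"dy": 0.0294,"dz": 0,"wx": 0,"wy": 0,"wz": 0,"claw": 0.3},
    {"dx": 0,"dy": 0,"dz": 0.03,"wx": 0,"wy": 0,"wz": 0,"claw": 0.3},
    {"dx": 0,"dy": 0,"dz": 0.02,"wx": 0,"wy": 0,"wz": 0,"claw": 0.3},
    {"dx": 0,"dy": 0,"dz": 0.005,"wx": 0,"wy": 0,"wz": 0,"claw": 0.3}
  ],
  "grip_force": 15
}}

```text
clock: 23.4
tool_pos: [0.4857, 0.0781, 0.0428]
eef_rot: [1.0, -0.0, -0.001, 0.0]
contact_force: [-0.3, -0.1, -0.4]
opening: 0.449
```

Emit:
{"name": "drive_tool", "arguments": {
  "commands": [
    {"dx": 0,"dy": 0,"dz": 0,"wx": 0,"wy": 0,"wz": 0,"claw": 0.3},
    {"dx": 0,"dy": 0,"dz": 0,"wx": 0,"wy": 0,"wz": 0,"claw": 0.3},
    {"dx": 0,"dy": 0,"dz": 0,"wx": 0,"wy": 0,"wz": 0,"claw": 0.3}
  ],
  "grip_force": 15
}}

```text
clock: 23.7
tool_pos: [0.4874, 0.0788, 0.0452]
eef_rot: [1.0, 0.0, 0.001, -0.0]
contact_force: [0.3, -0.4, -0.4]
opening: 0.446
```

```bash
python3 plan.py 0.4873 0.0787 0.0239 0; python3 chk.py black 0.4873 0.0787 0.03 knob_over.png
```

```text
pos [0.4874 0.0788 0.0452] yaw 0.0 tilt [ 0.0008 -0.0001] q [-0.26  0.89  0.    2.1  -0.02  0.15 -1.8 ] F [ 0.3 -0.4 -0.4] open 0.446 t 23.7
turn wz 0.000 rad (do first); then dx -0.0001 dy 0.0001 dz 0.0213
top [498.4  67.5] [ 4.4 14.1] 17.5
side [485.9  94.6] [34.5 74.5] -86.1
tri (array([0.49494127, 0.06829998, 0.01210038]), np.float64(0.01246563473957657))
```

View pics/knob_over.png

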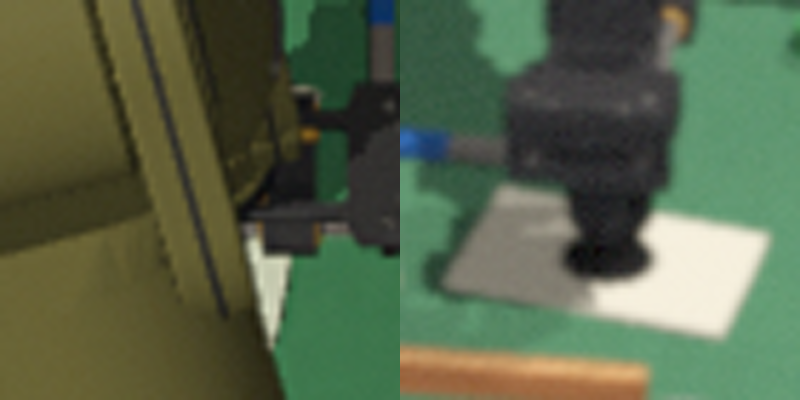

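The knob is over its disc. I lower, release and retreat clear of the view.

Emit:
{"name": "drive_tool", "arguments": {
  "commands": [
    {"dx": 0,"dy": 0,"dz": 0.01,"wx": 0,"wy": 0,"wz": 0,"claw": 0.3},
    {"dx": 0,"dy": 0,"dz": 0.007,"wx": 0,"wy": 0,"wz": 0,"claw": 0.3},
    {"dx": 0,"dy": 0,"dz": 0.004,"wx": 0,"wy": 0,"wz": 0,"claw": 0.3},
    {"dx": 0,"dy": 0,"dz": 0,"wx": 0,"wy": 0,"wz": 0,"claw": 0.3},
    {"dx": 0,"dy": 0,"dz": 0,"wx": 0,"wy": 0,"wz": 0,"claw": 0.3},
    {"dx": 0,"dy": 0,"dz": 0,"wx": 0,"wy": 0,"wz": 0,"claw": 0.65},
    {"dx": 0,"dy": 0,"dz": 0,"wx": 0,"wy": 0,"wz": 0,"claw": 0.65},
    {"dx": 0,"dy": 0,"dz": 0,"wx": 0,"wy": 0,"wz": 0,"claw": 0.65},
    {"dx": 0,"dy": 0,"dz": 0,"wx": 0,"wy": 0,"wz": 0,"claw": 0.65},
    {"dx": 0,"dy": 0,"dz": -0.03,"wx": 0,"wy": 0,"wz": 0,"claw": 0.65},
    {"dx": 0,"dy": 0,"dz": -0.05,"wx": 0,"wy": 0,"wz": 0,"claw": 0.65},
    {"dx": 0,"dy": 0,"dz": -0.05,"wx": 0,"wy": 0,"wz": 0,"claw": 0.65}
  ],
  "grip_force": 15
}}

```text
clock: 25.0
tool_pos: [0.4861, 0.0784, 0.1544]
eef_rot: [1.0, -0.0, -0.001, 0.0]
contact_force: [1.4, 0.3, -0.3]
opening: 0.649
```

Emit:
{"name": "drive_tool", "arguments": {
  "commands": [
    {"dx": 0,"dy": 0.045,"dz": -0.02,"wx": 0,"wy": 0,"wz": 0,"claw": 0.65},
    {"dx": 0,"dy": 0.045,"dz": -0.02,"wx": 0,"wy": 0,"wz": 0,"claw": 0.65},
    {"dx": 0,"dy": 0.045,"dz": -0.02,"wx": 0,"wy": 0,"wz": 0,"claw": 0.65},
    {"dx": 0,"dy": 0.045,"dz": 0,"wx": 0,"wy": 0,"wz": 0,"claw": 0.65},
    {"dx": 0,"dy": 0.045,"dz": 0,"wx": 0,"wy": 0,"wz": 0,"claw": 0.65},
    {"dx": 0,"dy": 0.045,"dz": 0,"wx": 0,"wy": 0,"wz": 0,"claw": 0.65},
    {"dx": 0,"dy": 0,"dz": 0,"wx": 0,"wy": 0,"wz": 0,"claw": 0.65},
    {"dx": 0,"dy": 0,"dz": 0,"wx": 0,"wy": 0,"wz": 0,"claw": 0.65},
    {"dx": 0,"dy": 0,"dz": 0,"wx": 0,"wy": 0,"wz": 0,"claw": 0.65}
  ],
  "grip_force": 15
}}

```text
clock: 25.9
tool_pos: [0.4868, -0.1897, 0.2133]
eef_rot: [1.0, 0.001, -0.0, -0.001]
contact_force: [-0.3, 0.6, 0.2]
opening: 0.655
```

```bash
python3 plan.py
python3 - <<'E'
from h import *
t,s=snapshot("top"),snapshot("side")
MASK["hole"]=lambda h,S,v:v<90
MASK["plate"]=lambda h,S,v:~((h>55)&(h<95)&(S>80))
def rect(c,z):
    W=np.array([plane(t,p,z) for p in c])*1000;R=cv2.minAreaRect(W.astype(np.float32));return np.round(R[0],1),np.round(R[1],1),round(R[2],1)
for n,col,X in(("long","yellow",(.471,-.443,.013)),("short","yellow",(.6515,.0905,.013)),("knob","black",(.4873,.0787,.016))):
    a=blob(t,col,proj(t,np.array(X)),30);print(n,*world(t,a,X[2]))
a=blob(t,"hole",proj(t,np.array((.498,.4455,.072))),6);print("shade hole",a is not None and world(t,a,.070))
for n,X in(("p_long",(.471,-.443,.004)),("p_short",(.6515,.0905,.004)),("p_knob",(.4873,.0787,.004))):
    a=blob(t,"plate",proj(t,np.array(X)),34)
    if a is not None: print(n,rect(a,.004))
o=[cv2.resize(x["color"],(400,300),interpolation=cv2.INTER_AREA) for x in(t,s)]
def cr(im,X):
    p=proj(im,np.array(X)).astype(int);x,y=max(p[0]-30,0),max(p[1]-30,0);return cv2.resize(im["color"][y:y+60,x:x+60],(200,200),interpolation=cv2.INTER_CUBIC)
b=[cr(t,(.471,-.443,.01)),cr(t,(.6515,.09,.01)),cr(t,(.498,.4455,.03)),cr(t,(.4873,.0787,.01))]
cv2.imwrite("pics/end.png",np.vstack([np.hstack(o),np.hstack(b)])[:,:,::-1])
E
```

```text
pos [ 0.4868 -0.1897  0.2133] yaw 0.1 tilt [-0.0002 -0.0006] q [ 0.32  0.61 -0.06  1.92  0.06  0.62 -1.34] F [-0.3  0.6  0.2] open 0.655 t 25.9
long [ 469.  -444.6] [ 21.8 114. ] -11.0
short [650.6  89.6] [22.1 72. ] 12.7
knob [485.7  77.6] [38.2 39.1] -79.6
shade hole (array([497.2, 445.3]), array([9. , 9.4]), np.float64(-84.6))
p_long (array([ 472. , -422.1]), array([140.5, 180.8]), 87.2)
p_short (array([651.6,  90.5]), array([135. ,  84.8]), 13.1)
p_knob (array([487.3,  78.7]), array([ 84.4, 134.7]), 79.1)
```

View pics/end.png

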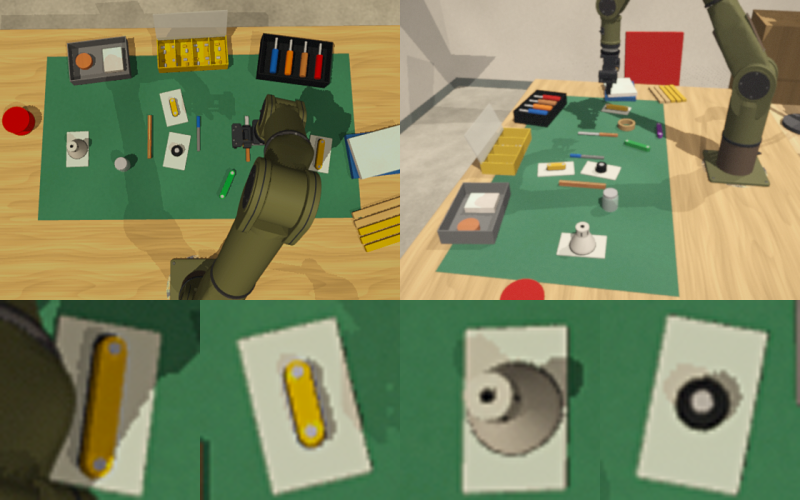

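All four parts are on their plates within about 2.5 mm and 0.4°, and the jar is standing. Handing in.

```bash
python3 -c "
from plant import r
print(r.finish_job())"
```

```text
the job is handed in; nothing more can be done
None
```

All four parts are on their matching plates, placed in the order you listed them: long strut, short strut, shade, knob. I handed the job in at about 26 s of the 109 s, with the gripper clear of everything and the jar still standing.

My last check, from the top camera, put each part this far from the centre of its silhouette:

| Part | Offset | Angle error |
|---|---|---|
| Long strut | about 2.5 mm | about 0.3° |
| Short strut | about 1.5 mm | about 0.2° |
| Shade (by its neck hole, mouth down) | about 1 mm | – |
| Knob | about 2 mm | – |

- **Forces:** the highest force among the readings I took, after each call, was about 9 N, as the long strut touched its plate.
- **Camera disagreement:** heights measured from both views came out 2–4 mm low in most cases, and the knob about 9 mm low because the side view caught only part of its outline. I used the stated heights; the grip widths agreed with the part sizes.
- **Checks that failed:**
  - The two-view check of the long strut after placing didn't work, because the arm blocked the side view.
  - The final outline of its plate was also unusable, because it merged with the arm. The long strut is therefore checked against the silhouette position I measured at the start.

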